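# Push the toy car through the gateposts

### The arm

A 6-joint arm with a two-finger parallel gripper is mounted at the origin on the work surface. World frame = base frame: x ahead of the robot, y to its left, z up, the work surface at z = 0. Lengths are in mm, angles in degrees, forces in N, time in s.
With the tool pointing down it reaches from about 425 to 950 mm from the base axis. Payload 3.5 kg.
Tool frame: the origin (TCP) lies where the fingers leave the gripper's body, on its centre line; the fingertips stand 73 mm ahead of it and the grasp point (between the pads) lies 54 mm ahead of it; z points along the fingers, y is the line along which they close (so a half turn about z gives the same grasp; the last joint's range is limited). The gripper opens to 85 mm and grips with 20 to 120 N. Pads are 22 mm wide; open, the fingers measure 114 mm over their backs; the gripper's body (76 mm by 85 mm) begins 54 mm behind the grasp point. The pads swing forward as they close: fully open they stand 13 mm farther back than shut.
Start: joints at [-8.594, 16.404, 90.338, -0, 73.258, -8.594], TCP at [674.987, 0.032, 303.925] pointing down, gripper open.
Joint ranges: [-158.93, 158.93], [-51.34, 127.21], [12.03, 142.37], [-87.48, 267.48], [13.55, 161.25], [-162.69, 162.69]. Speed limits (degrees/s): [159.86, 159.86, 180, 180, 180, 180].

### API

Orientations are given as [roll, pitch, yaw] about the fixed x, y, z axes, in that order (R = Rz(yaw) Ry(pitch) Rx(roll)).
In Python, from workcell import ctrl gives the robot as it stands.
- The arm moves only by the tool play_rows, never from a script. Its argument "series" is a list of rows, each an object of numbers: "x", "y", "z": the shift along the world's x, y, z each as a share of 0.5 m, from -1 to 1; "spin": the turn about the world's z as a share of 0.5 rad, from -1 to 1; "gripper": the closure, from -1 (fully open) to 1 (shut). In form: [{"x": .., "y": .., "z": .., "spin": .., "gripper": ..}, ...]. A call has 1 to 8 rows; each row is the pose to reach, as a shift and turn from the pose commanded when the call began; what a row does not reach only later rows make up. A row lasts 1/10 s, in which the tool goes at most 50 mm and 8.59 degrees, less where a joint would pass 70% of its speed; a pose out of reach is approached as far as the arm can. A call with a number of a shift or a turn outside -1 to 1 is refused whole. A call with a gripper value outside its range is refused whole. The fingers move at their own pace and stop on an object; "force" is the grip in N (left out, the last holds). Time passes only in rows, so rows that repeat a pose let the fingers close. It gives the time, the measured TCP pose, the force, the opening and the grip force at its end, in the units of the state.
- ctrl.get_obs(): the state, without advancing time (a new reading comes with each control period).
- ctrl.snapshot(name): name is "scene" or "side" or "wrist"; returns (picture, depth): 400x640x3 uint8, red, green, blue; 400x640 float32, mm along the optical axis (not along the pixel's ray), 0 where there is no reading.
- ctrl.camera_info(name): a dict with "K" (3x3 intrinsics, pixels), "extrinsics" (4x4, takes a point from camera to world coordinates). Camera axes: x right, y down, z forward; pixel columns grow to the right and rows downward; lengths in mm; the calibration is good to about 2 mm. A picture is of the moment at which its call begins: read the wrist's pose just before it. camera_info takes no time and is no camera call; for the wrist camera it gives the pose at the moment of the call.
- ctrl.job_done(): hands the job in; it is judged then, once.
The state is a dict: "time_s": time; "joints": joint angles; "joint_vel": joint speeds; "joint_torque": joint torques, N m; "tool_pos": TCP position; "eef_rot": TCP orientation; "wrist_force": force on the tool from outside, world axes, zero at the start; "wrist_torque": the same for the moment, N m; "opening": finger opening in mm; "finger_force": force on a finger pad.
Only numpy, scipy, OpenCV 4.12 (cv2) and the standard library are available. Lean on these libraries where they do the work, as an engineer would, in place of code of your own. Each camera call takes 0.05 s, during which the arm holds its last target. There are 200 camera calls.

### The job

On the pull-out tray, push the wooden car nose first through the narrow gap between the two round gateposts and on into its parking space, until the whole car is past the posts and stands roughly straight between them and the bumper bar. Only push it along the tray floor, without lifting or tipping it, and leave the other toys where they are.

Things in the scene. Friction and masses are not known exactly. Their poses are not given: they have to be found in the camera images.
- car: carved wooden toy car, 110 long, 58 wide, 50 high, about 0.2 kg; its wheels are flush with the sides and do not turn: it slides on the tray any way it is pushed and stops when left. Origin on the tray floor under its middle; x to the nose, z up. Tail and sides are flat and upright from 8 to 32 above the floor, nose corners rounded (radius 20); cabin (46 wide) from 14 ahead of to 38 behind the origin
- car_nose (a point): middle of the car's front end, 55 ahead of the car's origin, 20 above the tray floor
- car_tail (a point): middle of the car's flat tail, 55 behind the car's origin, 20 above the tray floor
- gate: two round wooden posts (40 diameter, 42 high) fixed to the tray, 64 clear between them, and beyond them a fixed wooden bumper bar (16 thick, 110 wide, 22 high). Origin mid-gap on the tray floor (8 above the work surface); x points through the gap in the direction of travel, z up. Post axes at y = +52 and -52, bumper's near face at x = 175. The car starts at x = -280 to -240, facing roughly along x
- camera: pink plastic toy camera, 96 x 56 x 67 high mm, loose on the tray, to be left alone; origin at the centre of its underside
- bell: white ceramic rabbit bell, 60 across, 109 high mm, loose on the tray, to be left alone; origin at the centre of its underside
- jar: glass jar of beads with latched lid, 78 across, 84 high mm, loose on the tray, to be left alone; origin at the centre of its underside
- rings: wooden stacking rings on a peg, 72 across, 83 high mm, loose on the tray, to be left alone; origin at the centre of its underside
- house: small wooden toy house, 40 x 50 x 75 high mm, loose on the tray, to be left alone; origin at the centre of its underside
- cup: white plastic beaker, 64 across, 60 high mm, loose on the tray, to be left alone; origin at the centre of its underside
- boat: small wooden boat, 70 x 36 x 56 high mm, loose on the tray, to be left alone; origin at the centre of its underside
Not all that is in view belongs to the job. What is shaped like the car but green or red is not meant.

How it is judged (in metres and radians):
On the way:
1. the car is between the two posts, nose towards the bumper (x of car in the frame of gate between -0.03 and 0.03 m and y of car in the frame of gate between -0.015 and 0.015 m and x of car_nose in the frame of gate above 0.02 m), for 0.05 s.
At the end, for the whole second after the job is handed in: the car stands still and flat on the tray floor, nose towards the bumper, its tail past the far side of the posts (at least 18 mm beyond the posts' centre line), its middle within 30 mm of the gate's centre line and its heading within 0.3 rad of it (x of car_tail in the frame of gate above 0.018 m and x of car_nose in the frame of gate between 0.11 and 0.18 m and y of car in the frame of gate between -0.03 and 0.03 m and angle between the x axis of car and the x axis of gate, either way round below 0.3 rad and angle between car's own z axis and vertical below 0.1 rad and height (world z) of car below 0.013 m and linear speed of car below 0.01 m/s); the robot touches nothing.
It fails at once if the car is lifted off the tray floor (12 mm) (height (world z) of car above 0.02 m).
It fails at once if the car is tipped (angle between car's own z axis and vertical above 0.3 rad).
It fails at once if another toy is displaced by more than 15 mm or tipped (distance of any of camera, bell, jar, rings, house, cup, boat from where it was at the start of the episode above 0.015 m or angle between any of camera, bell, jar, rings, house, cup, boat's own z axis and vertical above 0.4 rad).
It also fails if it takes over 51 s, if anything falls off the work surface, if the arm or the gripper's body presses on something with over 40 N, if the wrist force passes 120 N, or if a joint passes its speed limit or range.

## Working session

There is one attempt and no reset: what is moved stays moved. The work goes in short steps, Python scripts to look and compute and a tool call to move; the robot and the scene stay as the last step left them, time stands still between calls to the robot, and variables do not carry over. Pictures are saved under pics/ and viewed, at most 10 in all, crops included, and the job is handed in when it is done.

Besides the shell and the picture viewer there is one more tool, called after "Request:" as name([rows], argument=value, ...), one row to a line, values as JSON. play_rows: Moves the arm, as the interface text tells. Shift numbers are shares of 0.5 m and turn numbers shares of 0.5 rad, none past 1 either way. Its arguments: {"type":"object","properties":{"series":{"type":"array","items":{"type":"object","properties":{"x":{"type":"number","minimum":-1,"maximum":1},"y":{"type":"number","minimum":-1,"maximum":1},"z":{"type":"number","minimum":-1,"maximum":1},"spin":{"type":"number","minimum":-1,"maximum":1},"gripper":{"type":"number"}}}},"force":{"type":"number"}},"required":["series"]}

```bash
mkdir -p pics
cat > h.py <<'E'
import numpy as np, cv2
from workcell import ctrl
def snap(n,f):
    p,d=ctrl.snapshot(n); cv2.imwrite(f'pics/{f}.png',p[:,:,::-1]); np.save(f'pics/{f}.npy',d)
    i=ctrl.camera_info(n); np.savez(f'pics/{f}.npz',K=i['K'],E=i['extrinsics']); return p,d
def onplane(f,uv,z):
    c=np.load(f'pics/{f}.npz'); K,E=c['K'],c['E']
    r=[]
    for u,v in uv:
        w=E[:3,:3]@np.linalg.inv(K)@[u,v,1]; r.append(E[:3,3]+w*(z-E[2,3])/w[2])
    return np.array(r)
def cloud(f):
    c=np.load(f'pics/{f}.npz'); K,E=c['K'],c['E']; d=np.load(f'pics/{f}.npy')
    v,u=np.mgrid[:400,:640]; P=np.stack([(u-K[0,2])/K[0,0]*d,(v-K[1,2])/K[1,1]*d,d],-1)
    return P@E[:3,:3].T+E[:3,3]
E
python3 -c "
from h import *
snap('scene','s0'); snap('side','d0')
print(ctrl.camera_info('scene'),ctrl.camera_info('side')['extrinsics'])"
```

```text
{'K': array([[406.41489094,   0.        , 324.73337182],
       [  0.        , 406.41489094, 204.56473784],
       [  0.        ,   0.        ,   1.        ]]), 'extrinsics': array([[-4.02869177e-02,  7.23984350e-01, -6.88638966e-01,
         1.29906631e+03],
       [ 9.99174392e-01,  3.28074582e-02, -2.39625857e-02,
        -6.55480714e+01],
       [ 5.24395706e-03, -6.89035799e-01, -7.24708333e-01,
         9.16696232e+02],
       [ 0.00000000e+00,  0.00000000e+00,  0.00000000e+00,
         1.00000000e+00]])} [[ 9.94615609e-01 -6.06907716e-02  8.40024990e-02  3.53073127e+02]
 [-1.02734851e-01 -4.70947624e-01  8.76158596e-01 -1.15149420e+03]
 [-1.36139639e-02 -8.80071000e-01 -4.74646915e-01  6.38794437e+02]
 [ 0.00000000e+00  0.00000000e+00  0.00000000e+00  1.00000000e+00]]
```

View pics/s0.png

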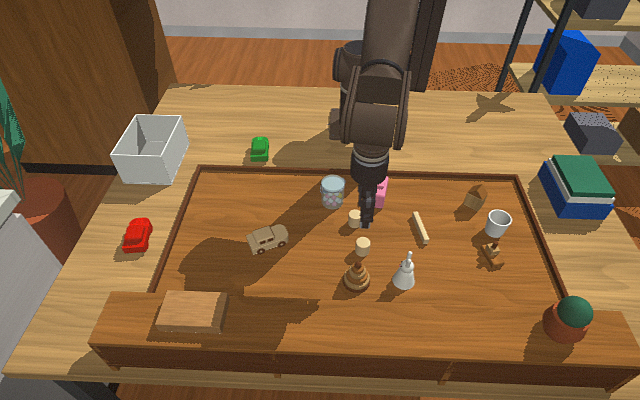

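View pics/d0.png

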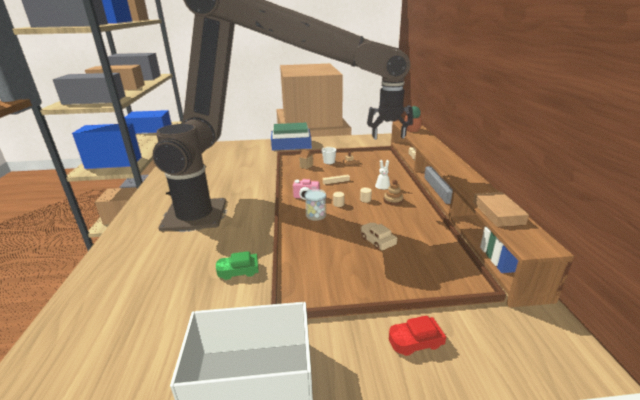

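The wooden car is at scene (268,238). The green one (260,149) and red one (137,235) are off the tray and are decoys. The posts are at (355,218) and (363,247), and the bumper is at (421,228). I'll confirm this in an enlarged crop.

```bash
python3 -c "
from h import *
a=cv2.imread('pics/s0.png')[165:305,230:510]; b=cv2.resize(a,None,fx=2.8,fy=2.8,interpolation=cv2.INTER_CUBIC)
cv2.imwrite('pics/s0c.png',b)
W=cloud('s0')
for n,(u0,u1,v0,v1) in dict(car=(245,292,222,255),p1=(345,368,205,232),p2=(352,373,235,262),bump=(408,435,205,250),jar=(318,347,170,215),rings=(342,372,255,297),bell=(388,420,245,292)).items():
    Q=W[v0:v1,u0:u1].reshape(-1,3); 
    lo,hi=dict(p1=(46,54),p2=(46,54),bump=(26,34),car=(50,64)).get(n,(40,120))
    Q=Q[(Q[:,2]>lo)&(Q[:,2]<hi)]
    if len(Q)>5:
        print(n,len(Q),Q.mean(0).round(),Q.min(0).round(),Q.max(0).round(), [np.round(t,2) for t in cv2.minAreaRect(Q[:,:2].astype(np.float32))])
"
```

```text
car 264 [ 600. -259.   56.] [ 567. -291.   50.] [ 626. -230.   61.] [array([ 596.52, -259.46]), array([49.45, 53.19]), np.float64(29.46)]
p1 97 [509.  -8.  49.] [488. -26.  46.] [528.   6.  52.] [array([507.67,  -9.83]), array([31.8 , 40.24]), np.float64(89.57)]
p2 121 [610.  14.  49.] [592.  -4.  46.] [629.  32.  53.] [array([610.28,  13.73]), array([35.32, 36.68]), np.float64(87.93)]
bump 149 [527. 183.  29.] [469. 167.  26.] [577. 200.  33.] [array([523.92, 182.5 ]), array([110.  ,  16.12]), np.float64(11.28)]
jar 566 [433. -74.  79.] [ 385. -110.   40.] [458. -36.  97.] [array([422.98, -74.4 ]), array([69.98, 69.92]), np.float64(68.64)]
rings 356 [717.  -5.  60.] [694. -31.  40.] [737.  23.  92.] [array([716.18,  -3.88]), array([54.09, 41.92]), np.float64(87.88)]
bell 318 [707. 118.  73.] [684. 100.  40.] [721. 141. 118.] [array([702.71, 119.23]), array([40.23, 35.6 ]), np.float64(38.68)]
```

View pics/s0c.png

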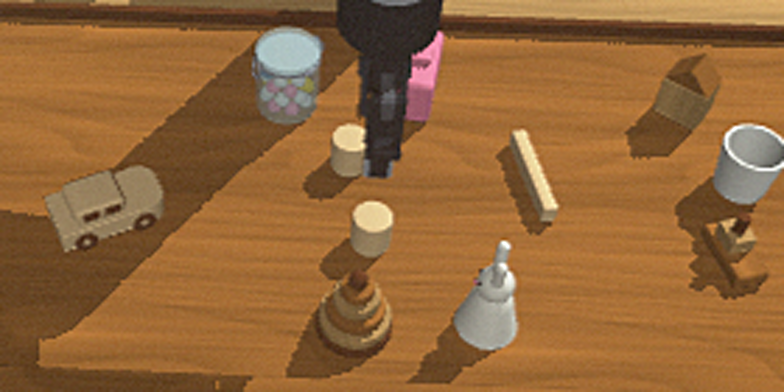

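The crop confirms it: the beige car with its cabin to the left and nose to the right (crop 160,195), two posts and the bumper. From the bumper and posts, the gate origin is about (559,3.5) with yaw 101.3°. Next is the car's pose.

```bash
cat >> h.py <<'E'
from scipy.optimize import minimize
G=np.array([559.3,3.5]); TH=np.radians(101.28); RG=np.array([[np.cos(TH),-np.sin(TH)],[np.sin(TH),np.cos(TH)]])
def togate(p): return (np.asarray(p)[...,:2]-G)@RG
def carfit(f,box,guess):
    u0,u1,v0,v1=box; Q=cloud(f)[v0:v1,u0:u1].reshape(-1,3); Q=Q[(Q[:,2]>18)&(Q[:,2]<64)]
    g=np.c_[togate(Q),Q[:,2]]
    g=g[np.hypot(g[:,0]-guess[0],g[:,1]-guess[1])<75]
    hi=g[:,2]>50
    def cost(s):
        c,n=np.cos(s[2]),np.sin(s[2]); d=g[:,:2]-s[:2]; a=d[:,0]*c+d[:,1]*n; b=-d[:,0]*n+d[:,1]*c
        o=np.maximum(0,abs(a)-55)**2+np.maximum(0,abs(b)-29)**2
        h=np.maximum(0,abs(a[hi]+12)-26)**2+np.maximum(0,abs(b[hi])-23)**2
        return np.minimum(o,100).sum()+2*np.minimum(h,100).sum()+.005*len(g)*((a.max()-55)**2+(a.min()+55)**2+(b.max()-29)**2+(b.min()+29)**2)
    best=min((minimize(cost,[guess[0],guess[1],t],method='Nelder-Mead',options=dict(maxiter=2000)) for t in (-.3,0,.3)),key=lambda r:r.fun)
    s=best.x; print('car gate x,y,deg',s[0].round(1),s[1].round(1),np.degrees(s[2]).round(1),'cost/pt',round(best.fun/len(g),2),len(g),'rect',cv2.minAreaRect(g[:,:2].astype(np.float32)))
    return s
def world(p): return G+RG@np.asarray(p)
E
python3 -c "
from h import *
s=carfit('s0',(235,300,215,262),(-265,-10)); print('car world',world(s[:2]))
print('tail standoff',world(s[:2]+np.array([-110*np.cos(s[2]),-110*np.sin(s[2])])))
o=ctrl.get_obs(); print(o['tool_pos'],o['eef_rot'],o['time_s'],o['opening'])
W=cloud('s0'); print('floor z',np.median(W[262:270,240:300,2]))"
```

```text
car gate x,y,deg -253.6 17.2 15.8 cost/pt 0.09 826 rect ((-253.9656982421875, 16.740188598632812), (109.2560806274414, 60.526546478271484), 15.935986518859863)
car world [ 592.04910756 -248.54210544]
tail standoff [ 642.0899019  -346.50086667]
[6.74549751e+02 1.03365967e-01 3.02669789e+02] [-1.79880184e+02 -1.83522474e-02  9.00020588e+01] 0.1 85.50895715112775
floor z 7.39095085122301
```

Car in the gate frame: (-254, +17), heading +15.8°, and the fit matches its known size. First I'll nudge the left side ahead of the middle towards -y, which fixes both the offset and the heading. Then I'll push on the tail with both fingers.

Request:
play_rows([
  {"x": -0.05,"y": -0.085,"spin": 0.1,"gripper": 1},
  {"x": -0.1,"y": -0.17,"spin": 0.2,"gripper": 1},
  {"x": -0.15,"y": -0.255,"spin": 0.3,"gripper": 1},
  {"x": -0.2,"y": -0.34,"spin": 0.394,"gripper": 1},
  {"x": -0.25,"y": -0.425,"spin": 0.394,"gripper": 1},
  {"x": -0.29,"y": -0.51,"spin": 0.394,"gripper": 1},
  {"x": -0.29,"y": -0.51,"z": -0.05,"spin": 0.394,"gripper": 1},
  {"x": -0.29,"y": -0.51,"z": -0.1,"spin": 0.394,"gripper": 1},
], force=30)

```text
validation failed for argument at $.se...
```

Request:
play_rows([
  {"z": -0.08},
  {"z": -0.16},
  {"z": -0.24},
  {"z": -0.29},
  {"z": -0.316},
  {"z": -0.316},
])

```text
validation failed for argument at $.se...
```

```bash
python3 -c "
from h import *
o=ctrl.get_obs(); print(o['tool_pos'],o['eef_rot'],o['time_s'],o['opening'],togate(o['tool_pos']),o['wrist_force'])
snap('side','d1'); a=cv2.imread('pics/d1.png')[150:300,270:470]; cv2.imwrite('pics/d1c.png',cv2.resize(a,None,fx=3.5,fy=3.5))"
```

```text
[6.74549751e+02 1.03365967e-01 3.02669789e+02] [-1.79880184e+02 -1.83522474e-02  9.00020588e+01] 0.1 85.50895715112775 [ -25.87431435 -112.35907671] [-0.69124488 -0.02931751  0.04420561]
```

View pics/d1c.png

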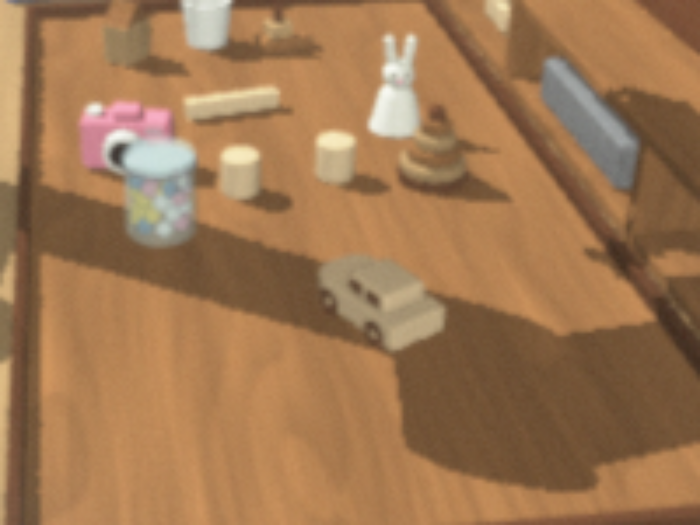

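Nothing moved, because both calls were refused. The picture shows the car untouched at crop (380,300), nose to the upper left. I'll retry with every field in each row.

Request:
play_rows([
  {"x": -0.05,"y": -0.085,"z": 0,"spin": 0.1,"gripper": 1},
  {"x": -0.1,"y": -0.17,"z": 0,"spin": 0.2,"gripper": 1},
  {"x": -0.15,"y": -0.255,"z": 0,"spin": 0.3,"gripper": 1},
  {"x": -0.2,"y": -0.34,"z": 0,"spin": 0.394,"gripper": 1},
  {"x": -0.25,"y": -0.425,"z": 0,"spin": 0.394,"gripper": 1},
  {"x": -0.29,"y": -0.51,"z": 0,"spin": 0.394,"gripper": 1},
  {"x": -0.29,"y": -0.51,"z": -0.05,"spin": 0.394,"gripper": 1},
  {"x": -0.29,"y": -0.51,"z": -0.1,"spin": 0.394,"gripper": 1},
], force=30)

```text
time_s: 0.95
tool_pos: [529.4, -257.0, 254.3]
eef_rot: [179.9, 0.1, 101.1]
wrist_force: [-0.3, 0.2, -1.0]
opening: -0.1
finger_force: 0.0
```

Request:
play_rows([
  {"x": 0,"y": 0,"z": -0.08,"spin": 0,"gripper": 1},
  {"x": 0,"y": 0,"z": -0.16,"spin": 0,"gripper": 1},
  {"x": 0,"y": 0,"z": -0.24,"spin": 0,"gripper": 1},
  {"x": 0,"y": 0,"z": -0.29,"spin": 0,"gripper": 1},
  {"x": 0,"y": 0,"z": -0.316,"spin": 0,"gripper": 1},
  {"x": 0,"y": 0,"z": -0.316,"spin": 0,"gripper": 1},
])

```text
time_s: 1.55
tool_pos: [528.9, -254.2, 93.8]
eef_rot: [-179.8, -0.2, 101.3]
wrist_force: [-0.7, 0.1, -0.2]
opening: -0.1
finger_force: 0.0
```

```bash
python3 -c "
from h import *
o=ctrl.get_obs(); print(o['tool_pos'],o['eef_rot'],o['time_s'],o['opening'],togate(o['tool_pos']),o['wrist_force'])
snap('side','d2'); a=cv2.imread('pics/d2.png')[180:280,320:440]; cv2.imwrite('pics/d2c.png',cv2.resize(a,None,fx=5,fy=5))"
```

```text
[ 528.89641309 -254.21832462   93.76919104] [-179.82451079   -0.18715858  101.28467367] 1.55 -0.1463628732349673 [-246.7929208    80.22697292] [-0.65886165  0.0542352  -0.19708214]
```

View pics/d2c.png

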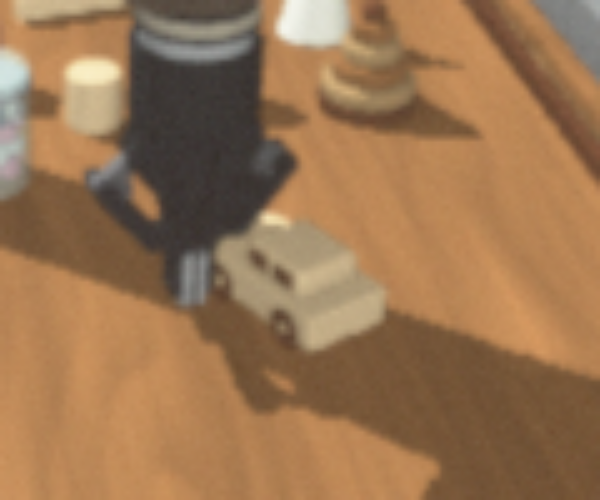

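The fingers stand just left of the car's front half (crop 190,275) and clear of it. Now the side nudge of about 36 mm.

Request:
play_rows([
  {"x": 0.012,"y": 0.0024,"z": 0,"spin": 0,"gripper": 1},
  {"x": 0.024,"y": 0.0048,"z": 0,"spin": 0,"gripper": 1},
  {"x": 0.034,"y": 0.0068,"z": 0,"spin": 0,"gripper": 1},
  {"x": 0.044,"y": 0.0088,"z": 0,"spin": 0,"gripper": 1},
  {"x": 0.054,"y": 0.0108,"z": 0,"spin": 0,"gripper": 1},
  {"x": 0.064,"y": 0.0128,"z": 0,"spin": 0,"gripper": 1},
  {"x": 0.072,"y": 0.0144,"z": 0,"spin": 0,"gripper": 1},
  {"x": 0.072,"y": 0.0144,"z": 0,"spin": 0,"gripper": 1},
])

```text
time_s: 2.4
tool_pos: [566.7, -247.6, 95.9]
eef_rot: [179.9, 0.0, 101.3]
wrist_force: [-1.0, -0.1, 0.5]
opening: 0.1
finger_force: 0.2
```

```bash
python3 -c "
from h import *
o=ctrl.get_obs(); print(togate(o['tool_pos']),o['wrist_force'])
snap('scene','s3');snap('side','d3')
a=cv2.imread('pics/s3.png')[200:270,230:310];b=cv2.imread('pics/d3.png')[210:260,350:407]
a=cv2.resize(a,(457,400),interpolation=cv2.INTER_CUBIC);b=cv2.resize(b,(340,400))
cv2.imwrite('pics/c3.png',np.hstack([a,b]))"
```

```text
[-247.69743191   41.87933713] [-1.00767794 -0.09726666  0.50723111]
```

View pics/c3.png

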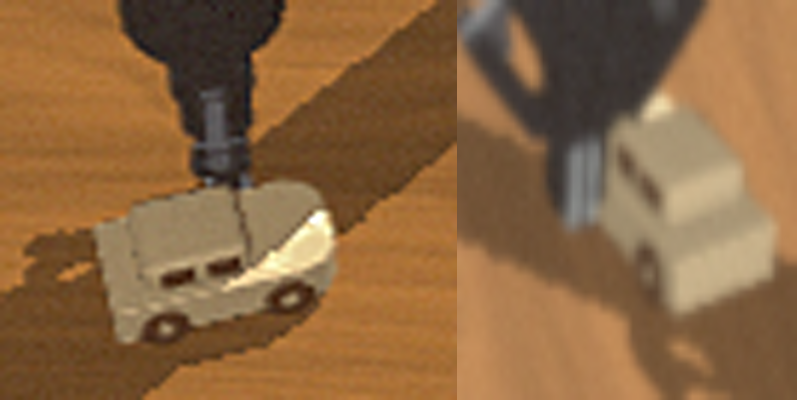

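The fingers now touch the car's left side, just ahead of the cabin (left panel 220,185). I'll measure the car again with the finger points masked out.

```bash
sed -i 's/^def carfit(f,box,guess):/def carfit(f,box,guess,tool=None,r=(13,15)):/; s/^    hi=g\[:,2\]>50/    if tool is not None: g=g[~((abs(g[:,0]-tool[0])<r[0])\&(abs(g[:,1]-tool[1])<r[1]))]\n    hi=g[:,2]>50/' h.py; python3 -c "
from h import *
s=carfit('s3',(235,300,205,265),(-253,8),(-247.7,43),(16,16))"
```

```text
car gate x,y,deg -255.3 -5.9 8.6 cost/pt 0.1 870 rect ((-255.3775634765625, -5.780487060546875), (109.52444458007812, 62.885711669921875), 8.164961814880371)
```

Heading is now +8.6° and y is -6. One more, smaller nudge farther forward will take out most of the remaining angle. Then back off and lift.

Request:
play_rows([
  {"x": -0.0098,"y": -0.002,"z": 0,"spin": 0,"gripper": 1},
  {"x": -0.0153,"y": 0.0255,"z": 0,"spin": 0,"gripper": 1},
  {"x": -0.0075,"y": 0.027,"z": 0,"spin": 0,"gripper": 1},
  {"x": 0.0004,"y": 0.0286,"z": 0,"spin": 0,"gripper": 1},
  {"x": 0.0065,"y": 0.03,"z": 0,"spin": 0,"gripper": 1},
  {"x": 0.0102,"y": 0.0306,"z": 0,"spin": 0,"gripper": 1},
  {"x": 0.0102,"y": 0.0306,"z": 0,"spin": 0,"gripper": 1},
  {"x": -0.03,"y": 0.0226,"z": 0,"spin": 0,"gripper": 1},
])

```text
time_s: 3.3
tool_pos: [552.9, -236.9, 96.8]
eef_rot: [179.8, 0.2, 101.4]
wrist_force: [-0.3, -1.2, -0.0]
opening: -0.3
finger_force: 0.0
```

Request:
play_rows([
  {"x": -0.03,"y": 0,"z": 0.08,"spin": 0,"gripper": 1},
  {"x": -0.03,"y": 0,"z": 0.18,"spin": 0,"gripper": 1},
])

```text
time_s: 3.5
tool_pos: [533.1, -235.6, 183.2]
eef_rot: [-179.7, -0.3, 101.2]
wrist_force: [1.7, -0.7, 0.5]
opening: 0.2
finger_force: 0.0
```

```bash
python3 -c "
from h import *
o=ctrl.get_obs(); print(o['tool_pos'],togate(o['tool_pos']),o['wrist_force'],o['time_s'])
snap('scene','s4')
s=carfit('s4',(235,300,205,265),(-253,-8))
print([world(s[:2]+d*np.array([np.cos(s[2]),np.sin(s[2])])) for d in (-55,-85)])"
```

```text
[ 533.09322483 -235.58442214  183.21195807] [-229.33988194   72.46636825] [ 1.70510572 -0.6509942   0.46676972] 3.5
car gate x,y,deg -256.8 -12.3 3.1 cost/pt 0.08 883 rect ((-256.9193115234375, -12.196929931640625), (109.86760711669922, 61.7408447265625), 2.9126453399658203)
[array([ 635.27934711, -299.24844812]), array([ 642.74081921, -328.30574383])]
```

The car is at (-257, -12), heading +3.1°, so its heading line meets the gate centre at about y = +2. It can be pushed straight from the tail. I'll move behind it with the fingers about 14 mm apart.

Request:
play_rows([
  {"x": 0.06,"y": -0.05,"z": 0,"spin": 0.05,"gripper": 0.67},
  {"x": 0.12,"y": -0.1,"z": 0,"spin": 0.108,"gripper": 0.67},
  {"x": 0.18,"y": -0.15,"z": 0,"spin": 0.108,"gripper": 0.67},
  {"x": 0.2134,"y": -0.1836,"z": 0,"spin": 0.108,"gripper": 0.67},
  {"x": 0.2134,"y": -0.1836,"z": -0.06,"spin": 0.108,"gripper": 0.67},
  {"x": 0.2134,"y": -0.1836,"z": -0.12,"spin": 0.108,"gripper": 0.67},
  {"x": 0.2134,"y": -0.1836,"z": -0.182,"spin": 0.108,"gripper": 0.67},
  {"x": 0.2134,"y": -0.1836,"z": -0.182,"spin": 0.108,"gripper": 0.67},
])

```text
time_s: 4.35
tool_pos: [640.2, -326.7, 88.8]
eef_rot: [-179.6, -0.4, 104.4]
wrist_force: [-0.5, 0.0, -0.6]
opening: 13.5
finger_force: 0.0
```

```bash
python3 -c "
from h import *
o=ctrl.get_obs(); print(o['tool_pos'],o['eef_rot'],togate(o['tool_pos']),o['wrist_force'],o['time_s'],o['opening'])
t=TH+np.radians(3.1); print('dir',np.cos(t),np.sin(t))
"
```

```text
[ 640.16998916 -326.70218149   88.75476811] [-179.64234008   -0.42729004  104.3586575 ] [-339.64214481  -14.71901089] [-0.52749546  0.00957718 -0.61255633] 4.35 13.544289703099619
dir -0.24835177271584513 0.968669911264357
```

Request:
play_rows([
  {"x": -0.006,"y": 0.0232,"z": 0.002,"spin": 0,"gripper": 0.67},
  {"x": -0.0119,"y": 0.0465,"z": 0.004,"spin": 0,"gripper": 0.67},
  {"x": -0.0179,"y": 0.0698,"z": 0.004,"spin": 0,"gripper": 0.67},
  {"x": -0.0238,"y": 0.093,"z": 0.004,"spin": 0,"gripper": 0.67},
  {"x": -0.0298,"y": 0.1162,"z": 0.004,"spin": 0,"gripper": 0.67},
  {"x": -0.0358,"y": 0.1395,"z": 0.004,"spin": 0,"gripper": 0.67},
  {"x": -0.0417,"y": 0.1628,"z": 0.004,"spin": 0,"gripper": 0.67},
  {"x": -0.0477,"y": 0.186,"z": 0.004,"spin": 0,"gripper": 0.67},
])

```text
time_s: 5.15
tool_pos: [619.1, -234.7, 97.8]
eef_rot: [179.9, 0.1, 104.4]
wrist_force: [0.4, -4.4, 3.1]
opening: 13.9
finger_force: 1.6
```

```bash
python3 -c "
from h import *
o=ctrl.get_obs(); t=togate(o['tool_pos']); print(o['tool_pos'],o['eef_rot'],t,o['wrist_force'],o['time_s'])
snap('scene','s5')
s=carfit('s5',(235,345,195,270),(t[0]+66,-8),(t[0]-8,t[1]),(20,40))"
```

```text
[ 619.07636487 -234.73930802   97.80460526] [1.79926722e+02 8.73024318e-02 1.04383191e+02] [-245.32972468  -12.02114277] [ 0.41116601 -4.3514562   3.06407181] 5.15
car gate x,y,deg -179.5 -7.9 2.8 cost/pt 0.12 837 rect ((-179.51841735839844, -7.622554779052734), (109.27964782714844, 61.9525032043457), 2.7621498107910156)
```

The car is tracking straight, at (-179.5, -8) and +2.8°. Continuing.

Request:
play_rows([
  {"x": -0.0065,"y": 0.026,"z": 0,"spin": 0,"gripper": 0.67},
  {"x": -0.013,"y": 0.052,"z": 0,"spin": 0,"gripper": 0.67},
  {"x": -0.0195,"y": 0.078,"z": 0,"spin": 0,"gripper": 0.67},
  {"x": -0.026,"y": 0.104,"z": 0,"spin": 0,"gripper": 0.67},
  {"x": -0.0325,"y": 0.13,"z": 0,"spin": 0,"gripper": 0.67},
  {"x": -0.039,"y": 0.156,"z": 0,"spin": 0,"gripper": 0.67},
  {"x": -0.0455,"y": 0.182,"z": 0,"spin": 0,"gripper": 0.67},
  {"x": -0.051,"y": 0.204,"z": 0,"spin": 0,"gripper": 0.67},
])

```text
time_s: 6.0
tool_pos: [592.8, -131.9, 96.7]
eef_rot: [-180.0, -0.0, 104.4]
wrist_force: [-0.1, -2.5, 0.6]
opening: 13.9
finger_force: 1.1
```

```bash
python3 -c "
from h import *
o=ctrl.get_obs(); t=togate(o['tool_pos']); print(o['tool_pos'],o['eef_rot'],t,o['wrist_force'],o['time_s'])
snap('scene','s6')
s=carfit('s6',(235,352,195,270),(t[0]+66,-3),(t[0]-8,t[1]),(20,40))
a=cv2.imread('pics/s6.png')[190:265,270:390]; cv2.imwrite('pics/c6.png',cv2.resize(a,None,fx=6,fy=6,interpolation=cv2.INTER_CUBIC))"
```

```text
[ 592.82809196 -131.92164334   96.7255699 ] [-1.79969854e+02 -2.83098848e-02  1.04398863e+02] [-139.36392634   -6.39143716] [-0.13322808 -2.46673292  0.57633636] 6.0
car gate x,y,deg -70.3 -0.5 6.5 cost/pt 4.22 774 rect ((-68.70057678222656, 0.141571044921875), (126.88746643066406, 70.92103576660156), 11.358452796936035)
```

View pics/c6.png

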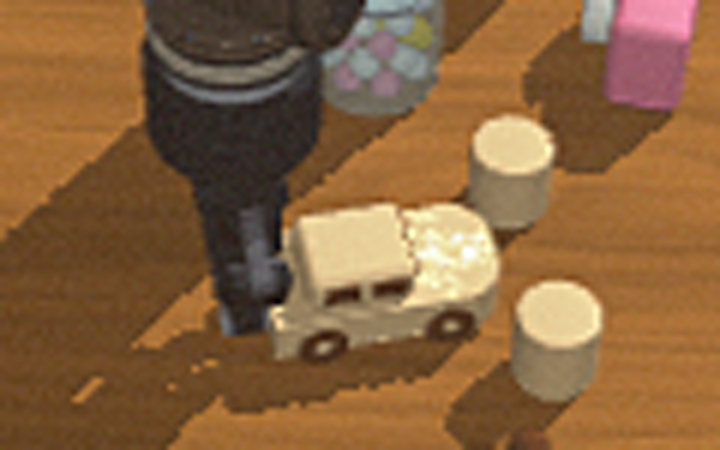

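The car's nose (crop 490,260) is just before the gap, pointing between the posts (510,170) and (555,340). The post points spoiled that fit, so I'll mask them and refit.

```bash
sed -i 's/^    hi=g\[:,2\]>50/    g=g[~((abs(g[:,0])<27)\&(abs(g[:,1])>31))]\n    hi=g[:,2]>50/' h.py; python3 -c "
from h import *
t=(-139.4,-6.4)
s=carfit('s6',(235,365,195,270),(t[0]+66,-3),(t[0]-8,t[1]),(20,40))
W=cloud('s6')
for (u0,u1,v0,v1) in ((347,364,205,232),(352,373,235,262)):
    Q=W[v0:v1,u0:u1].reshape(-1,3);Q=Q[(Q[:,2]>46)&(Q[:,2]<54)];print(togate((Q.min(0)+Q.max(0))/2))"
```

```text
car gate x,y,deg -73.5 -2.4 3.0 cost/pt 0.18 763 rect ((-73.64913177490234, -2.160400390625), (110.02863311767578, 63.17253875732422), 3.0417239665985107)
[-0.06821416 52.83811804]
[  0.14747382 -52.04292741]
```

The masked fit puts the car at (-73.5, -2.4), +3.0°, and its axis crosses the gap centre at y ≈ +1.4. Pushing on through.

Request:
play_rows([
  {"x": -0.0056,"y": 0.0218,"z": 0,"spin": 0,"gripper": 0.67},
  {"x": -0.0112,"y": 0.0436,"z": 0,"spin": 0,"gripper": 0.67},
  {"x": -0.0167,"y": 0.0654,"z": 0,"spin": 0,"gripper": 0.67},
  {"x": -0.0223,"y": 0.0872,"z": 0,"spin": 0,"gripper": 0.67},
  {"x": -0.0279,"y": 0.109,"z": 0,"spin": 0,"gripper": 0.67},
  {"x": -0.0335,"y": 0.1308,"z": 0,"spin": 0,"gripper": 0.67},
  {"x": -0.039,"y": 0.1526,"z": 0,"spin": 0,"gripper": 0.67},
  {"x": -0.0446,"y": 0.1744,"z": 0,"spin": 0,"gripper": 0.67},
])

```text
time_s: 6.85
tool_pos: [570.8, -45.1, 96.9]
eef_rot: [-180.0, -0.0, 104.4]
wrist_force: [0.8, -0.7, -0.3]
opening: 14.2
finger_force: 0.6
```

```bash
python3 -c "
from h import *
o=ctrl.get_obs(); t=togate(o['tool_pos']); print(o['tool_pos'],t,o['wrist_force'],o['time_s'])
snap('scene','s7')
s=carfit('s7',(290,400,190,270),(t[0]+66,2),(t[0]-8,t[1]),(20,40))"
```

```text
[570.7716252  -45.14670917  96.92512536] [-49.9508944   -1.73454499] [ 0.76529914 -0.67085499 -0.34421875] 6.85
car gate x,y,deg 15.8 2.0 4.1 cost/pt 0.2 648 rect ((15.717472076416016, 2.126556396484375), (110.06045532226562, 61.8509635925293), 4.105434417724609)
```

The car's middle is in the gap at (16, 2), +4.1°. The final 72 mm follows.

Request:
play_rows([
  {"x": -0.0048,"y": 0.021,"z": 0,"spin": 0,"gripper": 0.67},
  {"x": -0.0096,"y": 0.042,"z": 0,"spin": 0,"gripper": 0.67},
  {"x": -0.0144,"y": 0.063,"z": 0,"spin": 0,"gripper": 0.67},
  {"x": -0.0192,"y": 0.084,"z": 0,"spin": 0,"gripper": 0.67},
  {"x": -0.024,"y": 0.105,"z": 0,"spin": 0,"gripper": 0.67},
  {"x": -0.0288,"y": 0.126,"z": 0,"spin": 0,"gripper": 0.67},
  {"x": -0.032,"y": 0.1404,"z": 0,"spin": 0,"gripper": 0.67},
  {"x": -0.032,"y": 0.1404,"z": 0,"spin": 0,"gripper": 0.67},
])

```text
time_s: 7.7
tool_pos: [554.6, 25.4, 96.8]
eef_rot: [-180.0, -0.0, 104.4]
wrist_force: [0.1, -0.4, 0.0]
opening: 13.9
finger_force: 0.0
```

Request:
play_rows([
  {"x": 0.003,"y": -0.0117,"z": 0,"spin": 0,"gripper": 0.67},
  {"x": 0.01,"y": -0.039,"z": 0,"spin": 0,"gripper": 0.67},
  {"x": 0.01,"y": -0.039,"z": 0.08,"spin": 0,"gripper": 0.67},
  {"x": 0.01,"y": -0.039,"z": 0.16,"spin": 0,"gripper": 0.67},
  {"x": 0.01,"y": -0.1,"z": 0.2,"spin": 0,"gripper": 0.67},
  {"x": 0.01,"y": -0.18,"z": 0.2,"spin": 0,"gripper": 0.67},
  {"x": 0.01,"y": -0.2,"z": 0.2,"spin": 0,"gripper": 0.67},
])

```text
time_s: 8.4
tool_pos: [560.9, -80.2, 198.7]
eef_rot: [179.8, 0.2, 104.2]
wrist_force: [0.3, 0.6, 0.3]
opening: 14.0
finger_force: 0.0
```

```bash
python3 -c "
from h import *
o=ctrl.get_obs(); t=togate(o['tool_pos']); print(o['tool_pos'],t,o['wrist_force'],o['time_s'])
snap('scene','s8')
s=carfit('s8',(340,415,190,270),(89,4))
c,n=np.cos(s[2]),np.sin(s[2]); print('tail x',s[0]-55*c,'nose x',s[0]+55*c)
a=cv2.imread('pics/s8.png')[165:305,270:530]; cv2.imwrite('pics/c8.png',cv2.resize(a,None,fx=3,fy=3,interpolation=cv2.INTER_CUBIC))"
```

```text
[560.89222008 -80.23991684 198.72670405] [-82.43375696  14.81838557] [0.27505932 0.59110568 0.31262478] 8.4
car gate x,y,deg 88.4 3.3 3.2 cost/pt 0.08 799 rect ((88.16770935058594, 3.524394989013672), (111.22799682617188, 61.37749481201172), 3.235600233078003)
tail x 33.473867578905335 nose x 143.29851518552064
```

View pics/c8.png

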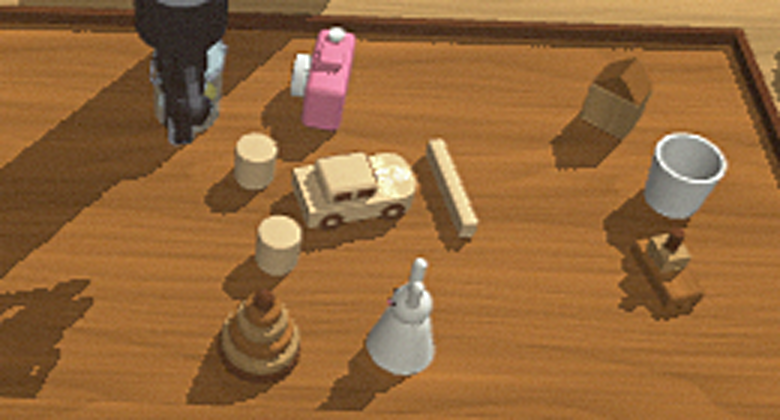

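The car (crop 355,190) stands between the posts and the bumper: tail at x = 33 mm, nose at 143 mm, y = 3 mm, heading 3°. The other toys are where they were and the arm is clear, so I'm handing in.

```bash
python3 -c "
from workcell import ctrl
print(ctrl.job_done())"
```

```text
the job is handed in; nothing more can be done
None
```

The car is parked past the gateposts: tail 33 mm beyond the posts' centre line, about 3 mm off the gate's centre line and 3° off straight. No other toy visibly moved; I handed the job in at about 8.5 s, and the judge returned no verdict.

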